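# Seat a pump cover in the drilling jig

## Task

Push the aluminium pump cover across the drilling jig's plate until its long side lies flush against the blue fence and its short end is up against the yellow stop, ready to be clamped. Slide it flat on the plate with the fingers, never lifting or tipping it, and leave the red tin, the socket and the brass plug standing where they are. Finish with the hand clear.

Things in the scene. Friction and masses are not known exactly. Their poses are not given: they have to be found in the camera images.
- jig: Drilling jig, fixed: dark steel plate 300 (x) x 460 (y) x 12 mm. Origin: centre of its underside, on the bench; z up, plate top at z = 12 mm; +x points away from the robot within 0.25 rad. A blue fence, 30 mm wide and 30 mm high above the plate, runs along y over the plate's whole width near its far (+x) edge; its working face looks to -x and lies at x = +100 mm.
- stop: Yellow end stop, fixed on the plate: block 60 (x) x 30 (y) x 30 mm high, axes parallel to the jig's, its far end touching the fence, near the left (+y) or right (-y) end of it (varies). Origin: centre of its underside, on the plate's top. Its working face looks along the fence to the jig's middle, 15 mm from the origin.
- cover: Loose aluminium pump end cover, 0.55 to 0.95 kg, flat on the plate in front of the fence. Flange 96 (x) x 120 (y) x 18 mm high with a round boss 88 mm across on it, 28 mm high overall: too broad to grip. Origin: centre of its underside. Long sides run along its y; its +x side faces the fence within 0.4 rad.
- tin: Bystander: red round tin 50 mm across, 55 mm high, loose, standing on the plate close to the fence at the end where the stop is not. Origin: centre of its underside.
- socket: Bystander: steel wrench socket, a cylinder 30 mm across and 45 mm high, standing loose at one near (-x) corner of the plate. Origin: centre of its underside.
- plug: Bystander: brass plug, 32 mm across the foot, 34 mm high, standing loose at the other near (-x) corner of the plate. Origin: centre of its underside.

How it is judged (in metres and radians):
At the end, for the whole second after the job is handed in: The cover lies flat and still on the plate, its far long side within 3 mm of the fence (at its centre) and parallel to it within 0.03 rad, its end within 3 mm of the yellow stop on the stop's inner side; tin, socket and plug stand upright within 15 mm of where they were (x of cover in the frame of jig above 0.049 m and angle between the x axis of cover and the x axis of jig, either way round below 0.03 rad and y of cover in the frame of stop between -0.078 and 0.078 m and y of cover in the frame of jig between -0.16 and 0.16 m and z of cover in the frame of jig between 0.009 and 0.015 m and linear speed of cover below 0.01 m/s and distance of each of tin, socket, plug from where it was at the start of the episode below 0.015 m and angle between each of tin, socket, plug's own z axis and vertical below 0.1 rad); the robot touches nothing.
It fails at once if the cover is lifted more than 6 mm off the plate (z of cover in the frame of jig above 0.018 m).
It fails at once if the cover is tipped by more than 0.12 rad (angle between cover's own z axis and vertical above 0.12 rad).
It fails at once if the tin is shifted by more than 15 mm or tipped over (distance of tin from where it was at the start of the episode above 0.015 m or angle between tin's own z axis and vertical above 0.3 rad).
It fails at once if the socket is shifted by more than 15 mm or tipped over (distance of socket from where it was at the start of the episode above 0.015 m or angle between socket's own z axis and vertical above 0.3 rad).
It fails at once if the plug is shifted by more than 15 mm or tipped over (distance of plug from where it was at the start of the episode above 0.015 m or angle between plug's own z axis and vertical above 0.3 rad).
It also fails if it takes over 45 s, if anything falls off the work surface, if the arm or the gripper's body presses on something with over 40 N, if the wrist force passes 120 N, or if a joint passes its speed limit or range.

## Robot

A 6-joint arm with a two-finger parallel gripper is mounted at the origin on the work surface. World frame = base frame: x ahead of the robot, y to its left, z up, the work surface at z = 0. Lengths are in m, angles in degrees, forces in N, time in s.
With the tool pointing down it reaches from about 0.275 to 0.775 m from the base axis. Payload 14.6 kg.
Tool frame: the origin (TCP) lies at the very end of the fingers, on their centre line; the grasp point (between the pads) lies 19 mm behind it (manip.pinch_z is the distance from the TCP to the grasp point, in m); z points along the fingers, y is the line along which they close (so a half turn about z gives the same grasp; the last joint's range is limited). The gripper opens to 85 mm and grips with 20 to 120 N. Pads are 22 mm wide; open, the fingers measure 114 mm over their backs; the gripper's body (76 mm by 85 mm) begins 54 mm behind the grasp point. The pads swing forward as they close: fully open they stand 13 mm farther back than shut.
Start: joints at [-73.356, 15.075, -2.767, 72.158, 0, 81.102], TCP at [0.226, -0.474, 0.231] pointing down, gripper open.
Joint ranges: [-151.79, 151.79], [-50.71, 97.33], [-67.44, 78.34], [-121.81, 120.89], [-77.56, 73.72], [-180, 180]. Speed limits (degrees/s): [108.29, 108.29, 147.25, 159.86, 180, 180].

## Interface

Orientations are given as a 3x3 rotation matrix whose columns are the frame's x, y, z axes.
In Python, from rig import manip gives the robot as it stands.
- The arm moves only by the tool arm_command, never from a script. Its arguments are lists of equal length, an entry for each row: "offset": the shift along the tool's x, y, z in units of 25 mm (1.0 is 25 mm), a list of three; "rot": the turn, a rotation vector about the tool's x, y, z in units of 8 degrees (1.0 is 8 degrees), a list of three. A call has 1 to 20 rows; each row shifts and turns the commanded pose from where the row before left it, along the tool's axes as they then stand; what a row does not reach is not made up. A row lasts 1/8 s, in which the tool goes at most 62.5 mm and 10.7 degrees, less where a joint would pass 70% of its speed; a pose out of reach is approached as far as the arm can. A call is refused whole if a number of a shift passes 1 or a number of a turn 1, either way. A call with a gripper value outside its range is refused whole. "gripper" is the finger opening in mm, from 0 to 85.4, set as the call begins (left out, the last holds). The fingers move at their own pace and stop on an object; "newtons" is the grip in N (left out, the last holds). Time passes only in rows, so rows that do not move let the fingers close. It gives the time, the measured TCP pose, the force, the opening and the grip force at its end, in the units of the state.
- manip.read_state(): the state, without advancing time (a new reading comes with each control period).
- manip.get_image(name): name is "scene" or "top" or "wrist"; returns a dict with "color" (400x640x3 uint8, red, green, blue), "fov_y" (degrees; the focal length in pixels is half the picture's height over the tangent of half this angle, whatever the lens; pixels are square), "cx", "cy" (the principal point, pixels), "R" (3x3) and "t" (3): a world point X has camera coordinates R X + t. Camera axes: x right, y down, z forward; pixel columns grow to the right and rows downward; lengths in m; the calibration is good to about 2 mm. A picture is of the moment at which its call begins. There is no depth.
- manip.job_done(): hands the job in; it is judged then, once.
Trained networks look in a picture, given as the dict that the camera call returned (one of the last four; its "shot" number tells which), for a name from the list of things; names that differ only in an ending like _2 or _b are one class to them, and where a whole thing is asked for, a point or a joint stands for the part that bears it (a point fixed in the world has none). Each returns a list of dicts, best first, with "confidence" (0 to 1); they miss things now and then, are a little off and sometimes report something else, mostly with a low value. They report only what shows in the picture. A call takes as long as a camera call.
- manip.search_frame(picture, thing): "centre" ([x, y, z] in m, in world coordinates, good to about 4 mm: the middle of the surface that is visible of it).
- manip.tip_of(picture, thing): "centre" ([x, y, z] in m, in world coordinates, good to about 4 mm: a listed point, or the origin of a listed thing).
The state is a dict: "t": time; "qpos": joint angles; "qvel": joint speeds; "joint_torque": joint torques, N m; "position": TCP position; "eef_rot": TCP orientation; "ft_force": force on the tool from outside, world axes, zero at the start; "wrist_torque": the same for the moment, N m; "finger_gap": finger opening in m; "finger_force": force on a finger pad.
Only numpy, scipy, OpenCV 4.12 (cv2) and the standard library are available. Lean on these libraries where they do the work, as an engineer would, in place of code of your own. Each camera call takes 0.05 s, during which the arm holds its last target. There are 200 camera calls.

## Working session

There is one attempt and no reset: what is moved stays moved. The work goes in short steps, Python scripts to look and compute and a tool call to move; the robot and the scene stay as the last step left them, time stands still between calls to the robot, and variables do not carry over. Pictures are saved under pics/ and viewed, at most 10 in all, crops included, and the job is handed in when it is done.

Besides the shell and the picture viewer there is one more tool, called as name(argument=value, ...) on one line, values as JSON. arm_command: Moves the arm, as the interface text tells. Its arguments: {"type":"object","properties":{"offset":{"type":"array"},"rot":{"type":"array"},"gripper":{"type":"number"},"newtons":{"type":"number"}},"required":["offset","rot"]}

```bash
ls; mkdir -p pics
python3 - <<'E'
from rig import manip
import cv2,numpy as np
s=manip.read_state();print(s['t'],s['position'],np.round(s['eef_rot'],3).tolist(),s['finger_gap'])
for n in ['top','scene']:
    p=manip.get_image(n);cv2.imwrite(f'pics/{n}0.png',p['color'][:,:,::-1])
    print(n,p['fov_y'],p['cx'],p['cy'],np.round(p['R'],4).tolist(),np.round(p['t'],4).tolist())
    for th in ['jig','stop','cover','tin','socket','plug']:
        print(th,[(np.round(d['centre'],4).tolist(),round(d['confidence'],2)) for d in manip.tip_of(p,th)[:2]])
E
```

```text
pics
0.0 [ 0.22627021 -0.47342001  0.230809  ] [[0.902, 0.431, -0.0], [0.431, -0.902, 0.001], [0.0, -0.001, -1.0]] 0.08547809296380872
top 48.58651115721792 314.2043001176874 197.80700999401975 [[-0.0765, -0.9971, -0.0003], [-0.9738, 0.0748, -0.2149], [0.2143, -0.0161, -0.9766]] [0.0311, 0.5532, 0.7354]
jig [([0.5667, -0.0374, -0.0038], 0.8)]
stop [([0.6183, -0.235, 0.0094], 0.75)]
cover [([0.5251, -0.0449, 0.0122], 0.95)]
tin [([0.6483, 0.1381, 0.0081], 0.74)]
socket [([0.443, -0.2206, 0.0128], 0.52)]
plug [([0.4574, 0.1738, 0.0139], 0.56)]
scene 44.28271257156253 318.0922648522077 198.72992639796166 [[-0.1255, 0.9921, 0.0068], [0.6546, 0.088, -0.7509], [-0.7455, -0.0898, -0.6604]] [0.0456, -0.322, 1.4807]
jig [([0.5647, -0.0415, -0.0026], 0.65)]
stop [([0.6198, -0.2338, 0.0101], 0.87), ([0.4538, 0.174, 0.0094], 0.51)]
cover [([0.5242, -0.0411, 0.0119], 0.79)]
tin [([0.647, 0.1419, 0.0157], 0.76)]
socket [([0.4394, -0.2229, 0.0141], 0.59)]
plug [([0.4561, 0.1729, 0.0086], 0.78)]
```

View pics/top0.png

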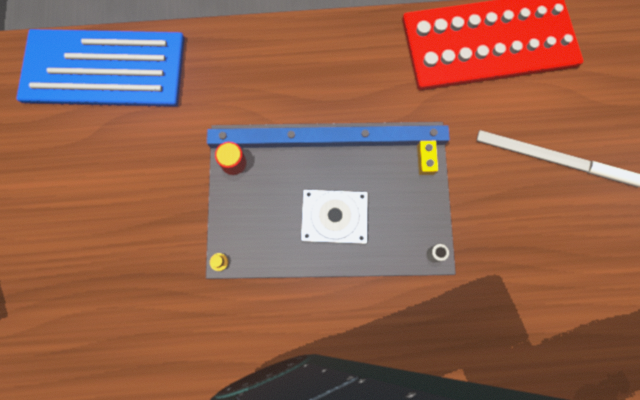

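View pics/scene0.png

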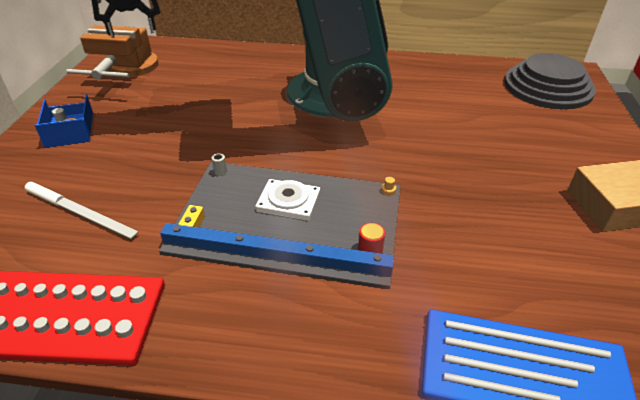

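The top view shows the cover (corners about (303,190), (367,192), (367,243), (302,241)), the fence across rows 126–145, the stop at (428,157), the tin at (229,155), the plug at (218,261) and the socket at (440,252). The stop is at the right end (-y). Next I'll measure the edges accurately.

```bash
cat > h.py <<'E'
from rig import manip
import cv2,numpy as np
def unproj(p,uv,z):
    uv=np.atleast_2d(uv).astype(float);f=200/np.tan(np.radians(p['fov_y']/2))
    d=np.c_[(uv[:,0]-p['cx'])/f,(uv[:,1]-p['cy'])/f,np.ones(len(uv))]@p['R']
    c=-p['R'].T@p['t']
    return (c+d*((z-c[2])/d[:,2])[:,None])[:,:2]
def big(m,box):
    k=np.zeros_like(m);x0,y0,x1,y1=box;k[y0:y1,x0:x1]=m[y0:y1,x0:x1]
    c=max(cv2.findContours(k,cv2.RETR_EXTERNAL,cv2.CHAIN_APPROX_NONE)[0],key=cv2.contourArea)
    return c[:,0,:]
def rect(p,c,z):
    w=unproj(p,c,z);r=cv2.minAreaRect((w*1000).astype(np.float32));return np.round(r[0],1),np.round(r[1],1),round(r[2],2)
def masks(p):
    h=cv2.cvtColor(p['color'],cv2.COLOR_RGB2HSV)
    return dict(white=cv2.inRange(h,(0,0,150),(180,70,255)),blue=cv2.inRange(h,(100,120,60),(125,255,255)),yellow=cv2.inRange(h,(20,120,100),(35,255,255)))
def look(n,bx):
    p=manip.get_image(n);m=masks(p)
    for k,(col,z) in dict(cover=('white',.03),fence=('blue',.042),stop=('yellow',.042)).items():
        print(n,k,*rect(p,big(m[col],bx[k]),z))
    return p
TOP=dict(cover=(260,146,425,260),fence=(195,115,460,150),stop=(410,135,450,180))
SC=dict(cover=(200,170,350,228),fence=(150,220,400,280),stop=(175,200,208,232))
def state():
    s=manip.read_state();print(s['t'],np.round(s['position'],4),np.round(s['ft_force'],1),s['finger_gap'],np.round(s['eef_rot'],3).tolist())
E
python3 - <<'E'
from h import *
look('top',TOP);look('scene',SC)
# heights by triangulation of tin/stop/cover centre: search_frame both
E
```

```text
top cover [524.4 -45.7] [123.3  99.1] 83.34
top fence [678.4 -46.7] [455.2  30.3] 86.5
top stop [ 620.1 -230.1] [34.1 62.7] 85.61
scene cover [520.5 -45.6] [122.2 108.1] 83.5
scene fence [690.5 -47.4] [456.1  53.7] 86.55
scene stop [ 621.8 -231.7] [32.  59.9] 86.79
```

arm_command(offset=[[0,0,0],[0,0,0],[0,0,0],[0,0,0],[0,0,0],[0,0,0],[0,0,0],[0,0,0],[0,0,0],[0,0,0],[0,0,0],[0,0,0],[0,0,0],[0,0,0],[0,0,0],[0,0,0],[0,0,0],[0,0,0],[0,0,0]], rot=[[0,0,-1],[0,0,-1],[0,0,-1],[0,0,-1],[0,0,-1],[0,0,-1],[0,0,-1],[0,0,-1],[0,0,-1],[0,0,-1],[0,0,-1],[0,0,-1],[0,0,-1],[0,0,-1],[0,0,-1],[0,0,-1],[0,0,-1],[0,0,-1],[0,0,-0.875]], gripper=80)

```text
t: 3.18
position: [0.2264, -0.4737, 0.2313]
eef_rot: [[-0.998, 0.056, 0.0], [0.056, 0.998, -0.0], [-0.0, -0.0, -1.0]]
ft_force: [0.3, 0.2, 0.4]
finger_gap: 0.0799
finger_force: 0.0
```

arm_command(offset=[[-0.5,1,0],[-0.5,1,0],[-0.5,1,0],[-0.5,1,0],[-0.5,1,0],[-0.5,1,0],[-0.5,1,0],[-0.5,1,0],[-0.5,1,0],[-0.5,1,0],[-0.5,1,0],[-0.5,1,0],[-0.5,1,0],[-0.5,1,0],[-0.5,1,0],[-0.3,1,0],[0,1,0],[0,0.8,0],[0,0,0]], rot=[[0,0,0],[0,0,0],[0,0,0],[0,0,0],[0,0,0],[0,0,0],[0,0,0],[0,0,0],[0,0,0],[0,0,0],[0,0,0],[0,0,0],[0,0,0],[0,0,0],[0,0,0],[0,0,0],[0,0,0],[0,0,0],[0,0,0]])

```text
t: 5.55
position: [0.4478, -0.0404, 0.2314]
eef_rot: [[-0.998, 0.059, 0.0], [0.059, 0.998, -0.0], [-0.0, -0.0, -1.0]]
ft_force: [-0.4, -1.6, 0.7]
finger_gap: 0.0802
finger_force: 0.0
```

arm_command(offset=[[0,0,1],[0,0,1],[0,0,1],[0,0,1],[0,0,1],[0,0,1],[0,0,1],[0,0,0.8],[0,0,0.5],[0,0,0]], rot=[[0,0,0],[0,0,0],[0,0,0],[0,0,0],[0,0,0],[0,0,0],[0,0,0],[0,0,0],[0,0,0],[0,0,0]])

```text
t: 6.8
position: [0.4475, -0.0416, 0.0234]
eef_rot: [[-0.998, 0.061, -0.001], [0.061, 0.998, 0.0], [0.001, 0.0, -1.0]]
ft_force: [0.4, -1.0, 0.6]
finger_gap: 0.08
finger_force: 0.0
```

Run:
```python
from h import *
p=manip.get_image('scene');a=p['color'][110:260,170:410,::-1]
q=manip.get_image('wrist')['color'][:,:,::-1]
cv2.imwrite('pics/b.png',np.vstack([cv2.resize(a,(480,300),interpolation=cv2.INTER_CUBIC),cv2.resize(q,(480,300))]))
```

```text
(no output)
```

View pics/b.png

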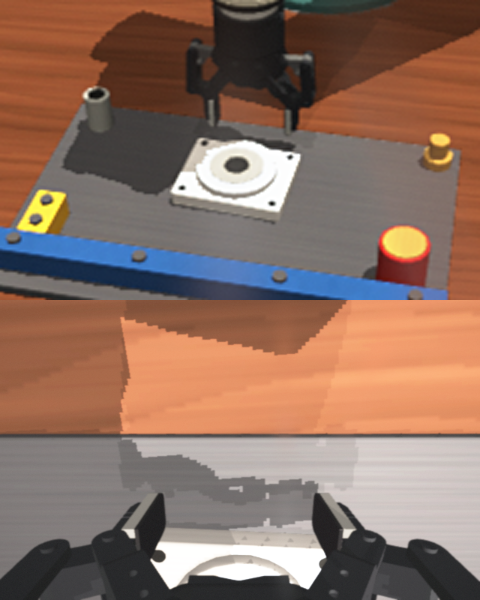

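The scene crop shows both fingertips just behind the cover's near side at about (210,120) and (292,130), above the plate and clear. I'll lower them in small steps.

arm_command(offset=[[0,0,0.2],[0,0,0.2],[0,0,0]], rot=[[0,0,0],[0,0,0],[0,0,0]])

```text
t: 7.28
position: [0.4477, -0.0412, 0.0135]
eef_rot: [[-0.998, 0.06, -0.0], [0.06, 0.998, 0.0], [0.0, 0.0, -1.0]]
ft_force: [0.6, 0.9, 1.0]
finger_gap: 0.08
finger_force: 0.0
```

arm_command(offset=[[0,0,0.1],[0,0,0.1],[0,0,0]], rot=[[0,0,0],[0,0,0],[0,0,0]])

```text
t: 7.65
position: [0.4477, -0.0412, 0.0086]
eef_rot: [[-0.998, 0.06, -0.0], [0.06, 0.998, 0.0], [0.0, 0.0, -1.0]]
ft_force: [-0.3, -0.4, -0.3]
finger_gap: 0.0799
finger_force: 0.0
```

arm_command(offset=[[-0.25,0,0],[-0.25,0,0],[-0.25,0,0],[-0.25,0,0],[-0.25,0,0],[-0.25,0,0],[-0.25,0,0],[-0.25,0,0],[-0.25,0,0],[-0.25,0,0],[-0.25,0,0],[-0.25,0,0],[-0.25,0,0],[-0.25,0,0],[0,0,0]], rot=[[0,0,0],[0,0,0],[0,0,0],[0,0,0],[0,0,0],[0,0,0],[0,0,0],[0,0,0],[0,0,0],[0,0,0],[0,0,0],[0,0,0],[0,0,0],[0,0,0],[0,0,0]])

```text
t: 9.52
position: [0.5346, -0.0463, 0.0084]
eef_rot: [[-0.998, 0.06, -0.002], [0.06, 0.998, 0.0], [0.002, 0.0, -1.0]]
ft_force: [-4.7, 1.0, 2.4]
finger_gap: 0.0803
finger_force: 2.5
```

Run:
```python
from h import *
p=look('top',TOP);cv2.imwrite('pics/c.png',cv2.resize(p['color'][100:290,190:470,::-1],None,fx=2,fy=2))
look('scene',dict(SC,cover=(190,170,350,260)))
```

```text
Traceback (most recent call last):
  File "h.py", line 20, in look
    print(n,k,*rect(p,big(m[col],bx[k]),z))
                      ~~~^^^^^^^^^^^^^^
  File "h.py", line 10, in big
    c=max(cv2.findContours(k,cv2.RETR_EXTERNAL,cv2.CHAIN_APPROX_NONE)[0],key=cv2.contourArea)
ValueError: max() iterable argument is empty
```

arm_command(offset=[[-0.2,0,0],[-0.2,0,0],[-0.2,0,0],[0,0,0]], rot=[[0,0,0],[0,0,0],[0,0,0],[0,0,0]])

```text
t: 10.07
position: [0.5496, -0.0472, 0.0084]
eef_rot: [[-0.998, 0.06, -0.002], [0.06, 0.998, 0.0], [0.002, 0.0, -1.0]]
ft_force: [-4.8, -0.1, 1.2]
finger_gap: 0.0799
finger_force: 2.5
```

arm_command(offset=[[-0.1,0,0],[-0.1,0,0],[0,0,0]], rot=[[0,0,0],[0,0,0],[0,0,0]])

```text
t: 10.45
position: [0.5541, -0.0475, 0.0084]
eef_rot: [[-0.998, 0.06, -0.003], [0.06, 0.998, 0.0], [0.003, 0.0, -1.0]]
ft_force: [-7.5, 0.8, 4.3]
finger_gap: 0.08
finger_force: 3.7
```

Run:
```python
from h import *
p=manip.get_image('scene')
cv2.imwrite('pics/c.png',cv2.resize(p['color'][110:280,150:410,::-1],None,fx=3,fy=3,interpolation=cv2.INTER_CUBIC))
```

```text
(no output)
```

View pics/c.png

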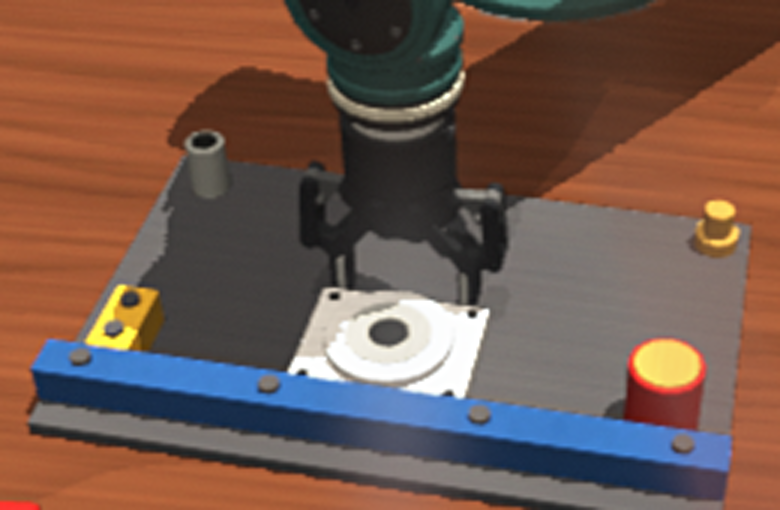

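The crop shows the cover touching or nearly touching the fence along (290,372)–(465,395), flat and square to it. Force is starting to rise, so I'll push a little further.

arm_command(offset=[[-0.1,0,0],[-0.1,0,0],[0,0,0]], rot=[[0,0,0],[0,0,0],[0,0,0]])

```text
t: 10.88
position: [0.5569, -0.0476, 0.0082]
eef_rot: [[-0.998, 0.06, -0.006], [0.06, 0.998, 0.0], [0.006, -0.0, -1.0]]
ft_force: [-19.2, 0.3, 12.8]
finger_gap: 0.0797
finger_force: 9.8
```

arm_command(offset=[[0.4,0,0],[0.6,0,0],[0.6,0,0],[0,0,-1],[0,0,-1],[0,0,-1],[0,0,0],[0,0,0],[0,0,0],[0,0,0],[0,0,0],[0,0,0],[0,0,0],[0,0,0],[0,0,0],[0,0,0],[0,0,0],[0,0,0],[0,0,0]], rot=[[0,0,0],[0,0,0],[0,0,0],[0,0,0],[0,0,0],[0,0,0],[0,0,-1],[0,0,-1],[0,0,-1],[0,0,-1],[0,0,-1],[0,0,-1],[0,0,-1],[0,0,-1],[0,0,-1],[0,0,-1],[0,0,-1],[0,0,-0.25],[0,0,0]])

```text
t: 13.25
position: [0.5203, -0.0457, 0.0838]
eef_rot: [[-0.062, -0.998, 0.0], [-0.998, 0.062, -0.0], [0.0, -0.0, -1.0]]
ft_force: [0.4, -0.2, 0.5]
finger_gap: 0.0799
finger_force: 0.0
```

Run:
```python
from h import *
state()
s=dict(SC,cover=(190,170,350,260))
p=look('scene',s)
for i in range(2):
  q=manip.get_image(['top','scene'][i])
  for t in ['cover','tin','jig','stop']:print([(np.round(d['centre'],4),round(d['confidence'],2)) for d in manip.tip_of(q,t)[:1]])
```

```text
13.25 [ 0.5203 -0.0457  0.0838] [ 0.4 -0.2  0.5] 0.07989329473267558 [[-0.062, -0.998, 0.0], [-0.998, 0.062, -0.0], [0.0, -0.0, -1.0]]
scene cover [606.9 -48.1] [121.8  93.9] 86.3
scene fence [690.5 -47.4] [456.1  53.9] 86.49
scene stop [ 622.7 -231.8] [32.4 58.1] 87.41
[]
[(array([0.6482, 0.1394, 0.0105]), 0.97)]
[]
[]
[(array([ 0.6155, -0.0428,  0.0108]), 0.93)]
[(array([0.6487, 0.1407, 0.0161]), 0.62)]
[(array([ 5.671e-01, -3.940e-02,  2.000e-04]), 0.83)]
[(array([ 0.6187, -0.2342,  0.0098]), 0.62)]
```

arm_command(offset=[[-0.9,0,0],[-0.9,0,0],[-0.9,0,0],[-0.9,0,0],[0,-0.9,0],[0,-0.9,0],[0,-0.9,0],[0,-1,0],[0,0,0],[0,0,0]], rot=[[0,0,0],[0,0,0],[0,0,0],[0,0,0],[0,0,0],[0,0,0],[0,0,0],[0,0,0],[0,0,0],[0,0,0]], gripper=40)

```text
t: 15.05
position: [0.6173, 0.0387, 0.0836]
eef_rot: [[-0.06, -0.998, -0.001], [-0.998, 0.06, 0.0], [0.0, 0.001, -1.0]]
ft_force: [0.4, 1.1, 0.6]
finger_gap: 0.0402
finger_force: 0.0
```

arm_command(offset=[[0,0,0.5],[0,0,0.5],[0,0,0.5],[0,0,0.5],[0,0,0.4],[0,0,0.2],[0,0,0]], rot=[[0,0,0],[0,0,0],[0,0,0],[0,0,0],[0,0,0],[0,0,0],[0,0,0]])

```text
t: 15.92
position: [0.6179, 0.0386, 0.0186]
eef_rot: [[-0.06, -0.998, -0.0], [-0.998, 0.06, 0.0], [-0.0, 0.0, -1.0]]
ft_force: [0.3, -0.2, 0.3]
finger_gap: 0.04
finger_force: 0.0
```

Run:
```python
from h import *
p=manip.get_image('scene')
cv2.imwrite('pics/d.png',cv2.resize(p['color'][110:280,150:410,::-1],None,fx=3,fy=3,interpolation=cv2.INTER_CUBIC))
```

```text
(no output)
```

View pics/d.png

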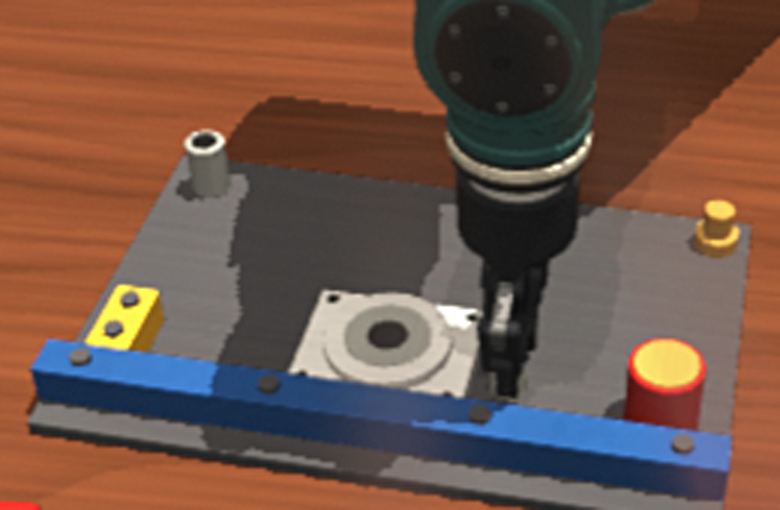

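The crop shows the fingers beside the cover's right end at (505,380), inside the fence and clear of the tin at (665,390). Now I'll push along the fence.

arm_command(offset=[[0,0,0.1],[0.25,-0.005,0],[0.25,-0.005,0],[0.25,-0.005,0],[0.25,-0.005,0],[0.25,-0.005,0],[0.25,-0.005,0],[0.25,-0.005,0],[0.25,-0.005,0],[0.25,-0.005,0],[0.25,-0.005,0],[0.25,-0.005,0],[0.25,-0.005,0],[0.25,-0.005,0],[0.25,-0.005,0],[0.25,-0.005,0],[0,0,0]], rot=[[0,0,0],[0,0,0],[0,0,0],[0,0,0],[0,0,0],[0,0,0],[0,0,0],[0,0,0],[0,0,0],[0,0,0],[0,0,0],[0,0,0],[0,0,0],[0,0,0],[0,0,0],[0,0,0],[0,0,0]])

```text
t: 18.1
position: [0.613, -0.0539, 0.0163]
eef_rot: [[-0.06, -0.998, -0.002], [-0.998, 0.06, 0.003], [-0.003, 0.002, -1.0]]
ft_force: [-5.4, 10.3, 7.2]
finger_gap: 0.0399
finger_force: 5.6
```

Run:
```python
from h import *
look('scene',dict(SC,cover=(160,170,350,260)))
```

```text
scene cover [ 601.8 -137. ] [ 89.3 100. ] 1.0
scene fence [690.6 -47.4] [456.1  53.9] 86.55
scene stop [ 622.3 -231.6] [27.9 57.1] 87.95
```

arm_command(offset=[[0.25,0,0],[0.25,0,0],[0.25,0,0],[0.2,0,0],[0,0,0]], rot=[[0,0,0],[0,0,0],[0,0,0],[0,0,0],[0,0,0]])

```text
t: 18.77
position: [0.6116, -0.0776, 0.0163]
eef_rot: [[-0.06, -0.998, -0.002], [-0.998, 0.06, 0.003], [-0.003, 0.002, -1.0]]
ft_force: [-5.1, 10.3, 7.6]
finger_gap: 0.0397
finger_force: 5.4
```

arm_command(offset=[[0.1,0,0],[0,0,0]], rot=[[0,0,0],[0,0,0]])

```text
t: 19.02
position: [0.6115, -0.0797, 0.0163]
eef_rot: [[-0.06, -0.998, -0.002], [-0.998, 0.06, 0.004], [-0.004, 0.002, -1.0]]
ft_force: [-5.5, 14.4, 7.5]
finger_gap: 0.04
finger_force: 6.5
```

Run:
```python
from h import *
p=manip.get_image('scene')
cv2.imwrite('pics/e.png',cv2.resize(p['color'][110:280,150:410,::-1],None,fx=3,fy=3,interpolation=cv2.INTER_CUBIC))
```

```text
(no output)
```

View pics/e.png

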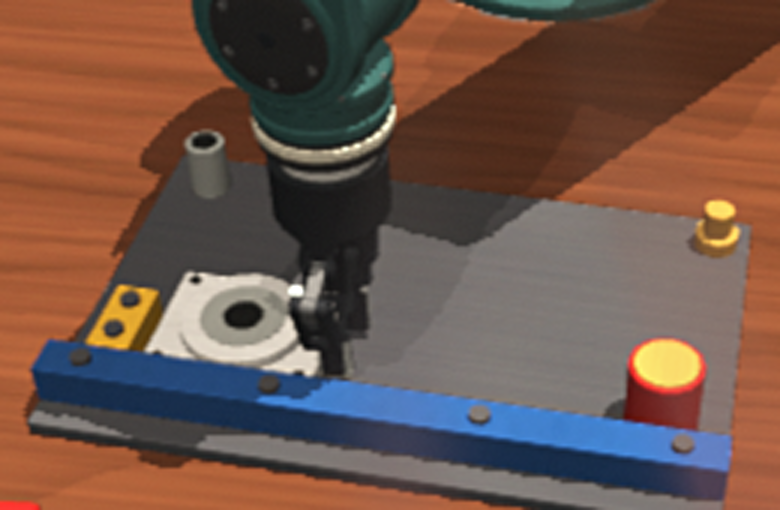

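The cover's end is against, or within a millimetre of, the stop near (150,345), and force is rising (14 N). I'll press in small steps.

arm_command(offset=[[0.1,0,0],[0,0,0]], rot=[[0,0,0],[0,0,0]])

```text
t: 19.32
position: [0.6113, -0.0821, 0.0163]
eef_rot: [[-0.059, -0.998, -0.002], [-0.998, 0.059, 0.004], [-0.004, 0.002, -1.0]]
ft_force: [-5.9, 14.1, 8.0]
finger_gap: 0.04
finger_force: 6.7
```

arm_command(offset=[[0.1,0,0],[0,0,0]], rot=[[0,0,0],[0,0,0]])

```text
t: 19.58
position: [0.6111, -0.0846, 0.0163]
eef_rot: [[-0.06, -0.998, -0.002], [-0.998, 0.06, 0.004], [-0.004, 0.002, -1.0]]
ft_force: [-4.6, 14.1, 6.5]
finger_gap: 0.0397
finger_force: 6.7
```

arm_command(offset=[[0.1,0,0],[0,0,0]], rot=[[0,0,0],[0,0,0]])

```text
t: 19.82
position: [0.6111, -0.0853, 0.0163]
eef_rot: [[-0.058, -0.998, -0.001], [-0.998, 0.058, 0.008], [-0.008, 0.001, -1.0]]
ft_force: [-3.2, 27.7, 9.3]
finger_gap: 0.0401
finger_force: 13.3
```

arm_command(offset=[[0.1,0,0],[0,0,0]], rot=[[0,0,0],[0,0,0]])

```text
t: 20.08
position: [0.6111, -0.0854, 0.0164]
eef_rot: [[-0.057, -0.998, -0.0], [-0.998, 0.057, 0.012], [-0.012, 0.001, -1.0]]
ft_force: [-1.4, 43.2, 12.5]
finger_gap: 0.0402
finger_force: 21.5
```

arm_command(offset=[[-0.3,0,0],[-0.6,0,0],[-0.7,0,0],[0,0,-1],[0,0,-1],[0,0,-1],[0,0,0],[0,0,0],[0,0,0],[0,0,0],[0,0,0],[0,0,0],[0,0,0],[0,0,0],[0,0,0],[0,0,0],[0,0,0],[0,0,0]], rot=[[0,0,0],[0,0,0],[0,0,0],[0,0,0],[0,0,0],[0,0,0],[0,0,1],[0,0,1],[0,0,1],[0,0,1],[0,0,1],[0,0,1],[0,0,1],[0,0,1],[0,0,1],[0,0,1],[0,0,1],[0,0,0.25]])

```text
t: 22.32
position: [0.6144, -0.0508, 0.0912]
eef_rot: [[-0.998, 0.061, -0.0], [0.061, 0.998, -0.0], [0.0, -0.0, -1.0]]
ft_force: [-0.7, -0.9, -1.6]
finger_gap: 0.04
finger_force: 0.0
```

arm_command(offset=[[1,0,0],[1,0,0],[1,0,0],[0.9,0,0],[0,-1,0],[0,-1,0],[0,-1,0],[0,-1,0],[0,0,0]], rot=[[0,0,0],[0,0,0],[0,0,0],[0,0,0],[0,0,0],[0,0,0],[0,0,0],[0,0,0],[0,0,0]], gripper=80)

```text
t: 23.45
position: [0.5111, -0.1463, 0.0913]
eef_rot: [[-0.998, 0.06, 0.0], [0.06, 0.998, -0.0], [-0.0, -0.0, -1.0]]
ft_force: [0.0, 0.5, 0.0]
finger_gap: 0.0797
finger_force: 0.0
```

Run:
```python
from h import *
p=look('scene',dict(SC,cover=(160,170,350,260)))
cv2.imwrite('pics/f.png',cv2.resize(p['color'][110:280,150:410,::-1],None,fx=3,fy=3,interpolation=cv2.INTER_CUBIC))
```

```text
scene cover [ 600.7 -154.9] [122.5  93. ] 86.51
scene fence [690.6 -47.4] [456.1  53.8] 86.55
scene stop [ 622.7 -231.9] [32.7 58.1] 87.42
```

View pics/f.png

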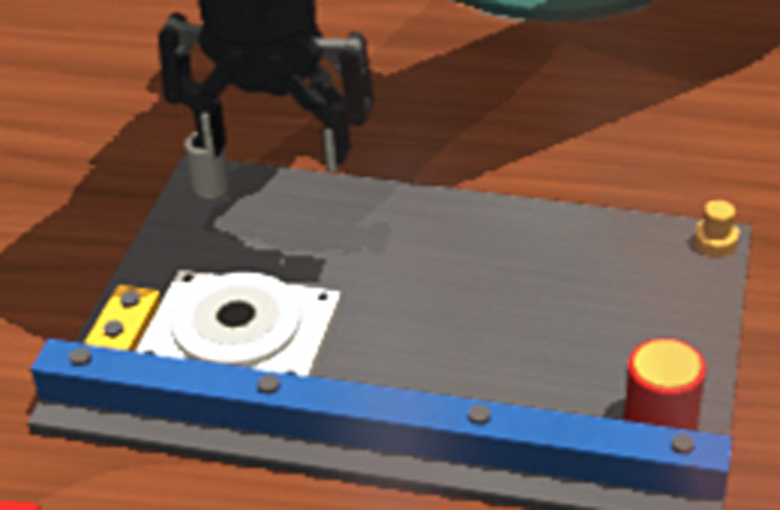

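The cover is square to the fence and tight in the corner, with its edge at 86.5° matching the fence. I'll press it against the fence once more to confirm.

arm_command(offset=[[0,0,0.6],[0,0,0.6],[0,0,0.6],[0,0,0.6],[0,0,0.5],[0,0,0.3],[0,0,0.1],[-0.3,0,0],[-0.3,0,0],[-0.3,0,0],[-0.3,0,0],[-0.2,0,0],[-0.1,0,0],[0,0,0]], rot=[[0,0,0],[0,0,0],[0,0,0],[0,0,0],[0,0,0],[0,0,0],[0,0,0],[0,0,0],[0,0,0],[0,0,0],[0,0,0],[0,0,0],[0,0,0],[0,0,0]])

```text
t: 25.25
position: [0.5485, -0.1475, 0.0087]
eef_rot: [[-0.998, 0.06, -0.0], [0.06, 0.998, 0.0], [0.0, 0.0, -1.0]]
ft_force: [-0.4, 0.2, -0.6]
finger_gap: 0.0804
finger_force: 0.0
```

arm_command(offset=[[-0.1,0,0],[0,0,0]], rot=[[0,0,0],[0,0,0]])

```text
t: 25.5
position: [0.5508, -0.1476, 0.0087]
eef_rot: [[-0.998, 0.06, -0.0], [0.06, 0.998, 0.0], [0.0, 0.0, -1.0]]
ft_force: [-0.3, -0.7, -0.1]
finger_gap: 0.08
finger_force: 0.6
```

arm_command(offset=[[-0.1,0,0],[0,0,0]], rot=[[0,0,0],[0,0,0]])

```text
t: 25.75
position: [0.5509, -0.1475, 0.0085]
eef_rot: [[-0.998, 0.061, -0.005], [0.061, 0.998, 0.0], [0.005, -0.0, -1.0]]
ft_force: [-17.2, -0.4, 10.2]
finger_gap: 0.0801
finger_force: 7.9
```

arm_command(offset=[[-0.1,0,0],[0,0,0]], rot=[[0,0,0],[0,0,0]])

```text
t: 26.0
position: [0.5509, -0.1475, 0.0083]
eef_rot: [[-0.998, 0.061, -0.009], [0.061, 0.998, 0.0], [0.009, -0.001, -1.0]]
ft_force: [-29.2, -1.4, 21.3]
finger_gap: 0.0799
finger_force: 15.0
```

The cover sits firm against the fence and did not move. Now I'll retract, lift and check.

arm_command(offset=[[0.3,0,0],[0.6,0,0],[0.7,0,0],[0,0,-0.8],[0,0,-1],[0,0,-1],[0,0,-1],[0,0,-1],[0.8,0,0],[0.8,0,0],[0.8,0,0],[0.8,0,0],[0,0,0],[0,0,0]], rot=[[0,0,0],[0,0,0],[0,0,0],[0,0,0],[0,0,0],[0,0,0],[0,0,0],[0,0,0],[0,0,0],[0,0,0],[0,0,0],[0,0,0],[0,0,0],[0,0,0]])

```text
t: 27.75
position: [0.437, -0.141, 0.129]
eef_rot: [[-0.998, 0.06, 0.001], [0.06, 0.998, -0.0], [-0.001, -0.0, -1.0]]
ft_force: [-0.1, 0.1, 0.2]
finger_gap: 0.0798
finger_force: 0.0
```

Run:
```python
from h import *
p=look('scene',dict(SC,cover=(160,170,350,260)))
for t in ['cover','tin','plug','socket']:print(t,[(np.round(d['centre'],4),round(d['confidence'],2)) for d in manip.tip_of(p,t)[:1]])
cv2.imwrite('pics/g.png',cv2.resize(p['color'][110:280,150:410,::-1],None,fx=3,fy=3,interpolation=cv2.INTER_CUBIC))
```

```text
scene cover [ 600.6 -155.1] [122.4  93.5] 86.86
scene fence [690.6 -47.4] [456.1  53.8] 86.55
scene stop [ 621.8 -231.6] [32.3 59.9] 86.79
cover [(array([ 0.6105, -0.1542,  0.0101]), 0.74)]
tin [(array([0.6422, 0.1433, 0.0152]), 0.87)]
plug [(array([0.4528, 0.1758, 0.0089]), 0.72)]
socket [(array([ 0.4377, -0.2225,  0.0113]), 0.56)]
```

View pics/g.png

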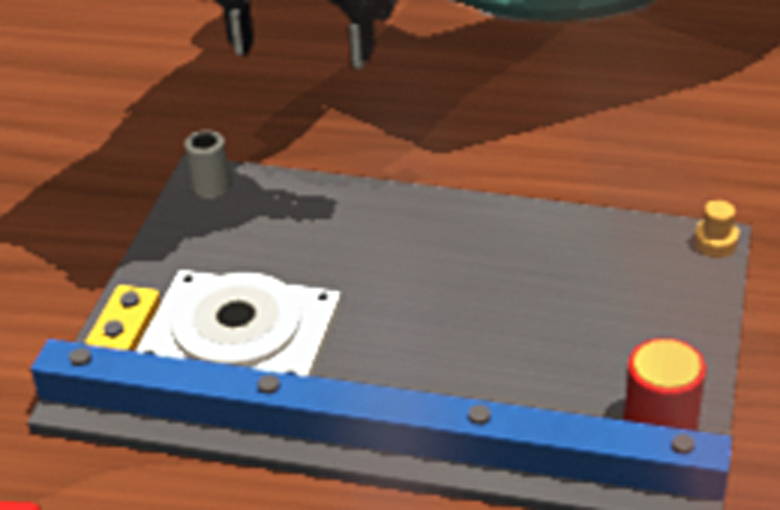

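The cover is seated against the fence and stop, with its corner near (145,350). The tin, socket and plug are where they started and the hand is clear.

```bash
python3 -c "
from rig import manip
print(manip.job_done())"
```

```text
the job is handed in; nothing more can be done
None
```

I handed the job in with the cover pushed flat against the blue fence and up to the yellow stop, both contacts confirmed by force; the tin, socket and plug look undisturbed and the hand is clear, but the judge's verdict was not shown.

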